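# Hand a weld coupon over from one stage clip to the other

### The job

The weld coupon in the inspection stage is held down by the left spring clip, which covers the end to be looked at. Swing the free right clip over the coupon's edge onto it until its arm bears firmly on its stop pin (press it onto the pin with 5 to 20 N for half a second, never more than 25 N), then swing the left clip well clear of the coupon, so that the coupon is never without a clip and stays seated in its pocket. Leave the three loose pieces round the stage where they are.

Things in the scene. Friction and masses are not known exactly. Their poses are not given: they have to be found in the camera images.
- stage: Steel inspection stage, plate 160 x 200 x 12 mm fixed to the table; place and yaw differ. Origin on the table under the middle of the coupon pocket; plate from x -55 to +105, y -100 to +100 mm. Pocket 93 mm (y) x 49 mm (x), floor at z = 8 mm. Each clip has a stop pin (6 mm dia., 14 mm tall) in a slot 45 mm from its pivot, on the clip's inner side; pins are set differently each time.
- coupon: Flat steel coupon, 90 x 46 x 8 mm with a low weld bead on top, lying loose in the pocket with its long side (own x) along the stage's y; 1.5 mm play all round, standing 4 mm above the stage. Origin: middle of its underside.
- right_leaf: Leaf of the right clip: strip 12 mm wide, 3 mm thick, 83 mm from pivot to end, top 23 mm above the table. Origin on the pivot axis; own -x runs to its end. Sprung: on the coupon the domed shoe under its end presses with about 3 N; off it the shoe hangs 2 mm over the stage and must ride up 2 mm over the coupon's edge (a few N at the post), from angle 0.2 to 0.1 rad.
- left_leaf: Leaf of the left clip, the same part in mirror image; its shoe presses on the coupon at the start.
- right_clip (a joint): Swing of the right clip, rad. At 0 the strip leans 0.437 rad inward (toward the other clip) from the stage's -x direction, shoe 10 mm inside the coupon's end; grows outward to 1.5; shoe off the coupon above 0.25. Meets its stop pin somewhere between -0.12 and +0.05, to be felt. Slightly stiff (0.07 N m): stays where left. Starts clear.
- left_clip (a joint): Swing of the left clip, rad, same meaning (grows as it swings outward, clear). Starts near 0, on the coupon. Well clear means above 0.7.
- right_pivot (a point): Right pivot axis at the stage's top face (z = 12 mm); at x = +85, y = -70 mm of the stage. The clip reaches from it toward the stage's -x.
- left_pivot (a point): Left pivot axis at the stage's top face; at x = +85, y = +70 mm of the stage.
- right_post (a point): Centre of the top end of the right clip's post: upright, round, 10 mm dia., 62 mm from the pivot, 30 mm tall from the strip, top about 53 mm above the table; for pushing or gripping.
- left_post (a point): Centre of the top end of the left clip's post, the same.
- tee: Bystander: welded T-shaped coupon, 62 x 108 x 33 mm, left of the stage. Origin: middle of its underside.
- disc: Bystander: flat steel disc, 44 mm dia., 10 mm thick, right of and beyond the stage. Origin: middle of its underside.
- spare_coupon: Bystander: flat coupon 85 x 40 x 8 mm lying on the table right of the stage. Origin: middle of its underside.
Mind the look-alikes: they are no part of the job. Leave any purple or turquoise look-alike of the coupon alone.

How it is judged:
By the outcome, as a careful person would: the job done as asked, in the order asked, and still so for the second after the job is handed in, with the robot touching nothing.
It also fails if it takes over 67 s, if anything falls off the work surface, if the arm or the gripper's body presses on something with over 40 N, if the wrist force passes 120 N, or if a joint passes its speed limit or range.

### The arm

A 6-joint arm with a two-finger parallel gripper is mounted at the origin on a cart in front of the work surface, level with it; the furniture and walls round the work are solid. World frame = base frame: x ahead of the robot, y to its left, z up, the work surface at z = 0. Lengths are in m, angles in rad, forces in N, time in s.
With the tool pointing down it reaches from about 0.325 to 0.925 m from the base axis. Payload 3.1 kg.
Tool frame: the origin (TCP) lies midway between the tips of the shut fingers; the grasp point (between the pads) lies r.grip_depth behind it (r.grip_depth is the distance from the TCP to the grasp point, in m); z points along the fingers, y is the line along which they close (so a half turn about z gives the same grasp; the last joint's range is limited). The gripper opens to 85 mm and grips with 20 to 120 N. Pads are 22 mm wide; open, the fingers measure 114 mm over their backs; the gripper's body (76 mm by 85 mm) begins 54 mm behind the grasp point. The pads swing forward as they close: fully open they stand 13 mm farther back than shut.
Start: joints at [1.07, 0.217, 1.613, -0, 1.311, -0.112], TCP at [0.237, 0.578, 0.231] pointing down, gripper open.
Joint ranges: [-2.75, 2.75], [-0.78, 2.1], [0.31, 2.55], [-1.13, 4.27], [0.13, 2.63], [-2.58, 2.58]. Speed limits (rad/s): [2.79, 2.79, 3.14, 3.14, 3.14, 3.14].

### API

Orientations are given as a unit quaternion [w, x, y, z].
In Python, from bench import r gives the robot as it stands.
- The arm moves only by the shell command python3 -m crank 'ROWS' [FORCE]. ROWS is text: rows parted by semicolons, each of 5 numbers parted by spaces: the closure in counts, from 0 (fully open) to 255 (shut), then the shift along the tool's x, y, z in cm, then the turn about the tool's z in rad. In form: fingers dx dy dz turn; .... A call has exactly 8 rows; each row is the pose to reach, as a shift and turn from the pose commanded when the call began, along the tool's axes at that moment; what a row does not reach only later rows make up. A row lasts 1/10 s, in which the tool goes at most 50 mm and 8.59 degrees, less where a joint would pass 70% of its speed; a pose out of reach is approached as far as the arm can. A call with a gripper value outside its range is refused whole. The fingers move at their own pace and stop on an object; FORCE is the grip in N (left out, the last holds). Time passes only in rows, so rows that repeat a pose let the fingers close, or fill a call up. It gives the time, the measured TCP pose, the force, the opening and the grip force at its end, in the units of the state.
- r.sense(): the state, without advancing time (a new reading comes with each control period).
- r.get_image(name): name is "side" or "top"; returns a dict with "frame" (420x560x3 uint8, red, green, blue), "fx", "fy", "cx", "cy" (pixels), "T" (4x4, takes a point from camera to world coordinates). Camera axes: x right, y up, looking along -z (the intrinsics and any distortion apply to the point x, -y, -z); pixel columns grow to the right and rows downward; lengths in m; the calibration is good to about 2 mm. A picture is of the moment at which its call begins. There is no depth.
- r.hand_in(): hands the job in; it is judged then, once.
The state is a dict: "time": time; "joint_positions": joint angles; "qvel": joint speeds; "joint_torque": joint torques, N m; "ee_pos": TCP position; "ee_rot": TCP orientation; "force": force on the tool from outside, world axes, zero at the start; "ft_torque": the same for the moment, N m; "gripper_width": opening from 0.0 (shut) to 1.0 (fully open); "grasp_force": force on a finger pad.
Only numpy, scipy, OpenCV 4.12 (cv2) and the standard library are available. Lean on these libraries where they do the work, as an engineer would, in place of code of your own. Each camera call takes 0.05 s, during which the arm holds its last target. There are 200 camera calls.

## Working session

There is one attempt and no reset: what is moved stays moved. The work goes in short steps, Python scripts to look and compute and a shell command to move; the robot and the scene stay as the last step left them, time stands still between calls to the robot, and variables do not carry over. Pictures are saved under pics/ and viewed, at most 10 in all, crops included, and the job is handed in when it is done.

```bash
ls; mkdir -p pics; python3 - <<'E'
from bench import r
import cv2
s=r.sense(); print(s, r.grip_depth)
for n in("top","side"):
    d=r.get_image(n); cv2.imwrite(f"pics/{n}0.png",d["frame"][:,:,::-1]); print(n,[d[k] for k in d if k!="frame"])
E
```

```text
pics
{'time': 0.0, 'joint_positions': array([ 1.06976684e+00,  2.17758568e-01,  1.61490497e+00, -9.53066116e-06,
        1.31131362e+00, -1.12209579e-01]), 'qvel': array([-2.57962159e-04, -1.18670019e-03, -1.53532024e-04,  2.59074184e-04,
        9.34463210e-04, -6.86018623e-05]), 'joint_torque': array([ 3.80076908e-04, -3.96833146e+01, -3.03860986e+01, -4.38470533e-05,
        9.47589084e-03,  1.21890457e-05]), 'ee_pos': array([0.23653323, 0.57764143, 0.22998077]), 'ee_rot': array([-3.55478202e-04,  1.93186293e-01,  9.81161370e-01, -1.13803864e-03]), 'force': array([-0.47289797, -1.61529961, -0.08294682]), 'ft_torque': array([ 0.02198132,  0.03354917, -0.01929382]), 'grasp_force': 0.0, 'gripper_width': 1.0019424319284815} 0.0187
top [461.63723076354563, 461.63723076354563, 277.8089416426825, 204.51047650320012, array([[-0.02411414,  0.99646738, -0.08044417,  0.47317519],
       [-0.99960536, -0.02519326, -0.01242655, -0.06392835],
       [-0.0144093 ,  0.08011277,  0.99668165,  1.21495   ],
       [ 0.        ,  0.        ,  0.        ,  1.        ]])]
side [467.26992279621254, 467.26992279621254, 274.34992365488864, 207.11225708085075, array([[ 0.86225378,  0.18230235, -0.47252966, -0.06263587],
       [-0.50608671,  0.34671827, -0.78972317, -1.12242846],
       [ 0.01986628,  0.92008276,  0.39121994,  0.60499182],
       [ 0.        ,  0.        ,  0.        ,  1.        ]])]
```

View pics/top0.png

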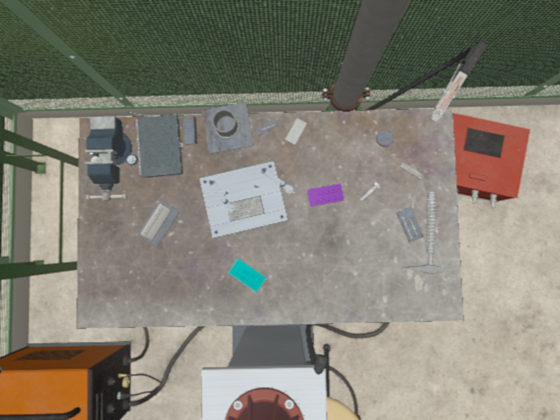

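View pics/side0.png

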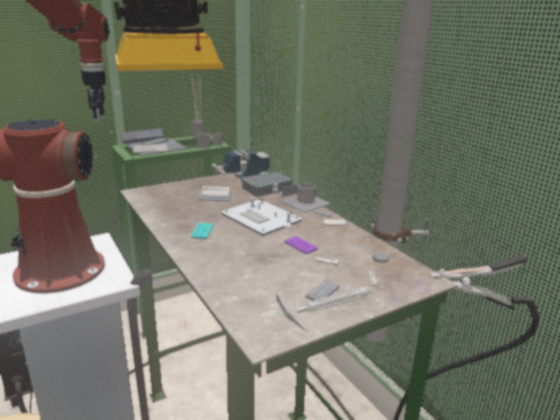

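The top view shows the stage at about (245,200) with the coupon at (246,208). The purple (326,195) and turquoise (247,275) coupons are look-alikes. I'll enlarge the stage in both views.

```bash
python3 - <<'E'
import cv2,numpy as np
a=cv2.imread("pics/top0.png")[150:250,190:310]
b=cv2.imread("pics/side0.png")[190:240,210:310]
cv2.imwrite("pics/topc.png",cv2.resize(a,(720,600),interpolation=cv2.INTER_CUBIC))
cv2.imwrite("pics/sidec.png",cv2.resize(b,(800,400),interpolation=cv2.INTER_CUBIC))
E
```

```text
(no output)
```

View pics/topc.png

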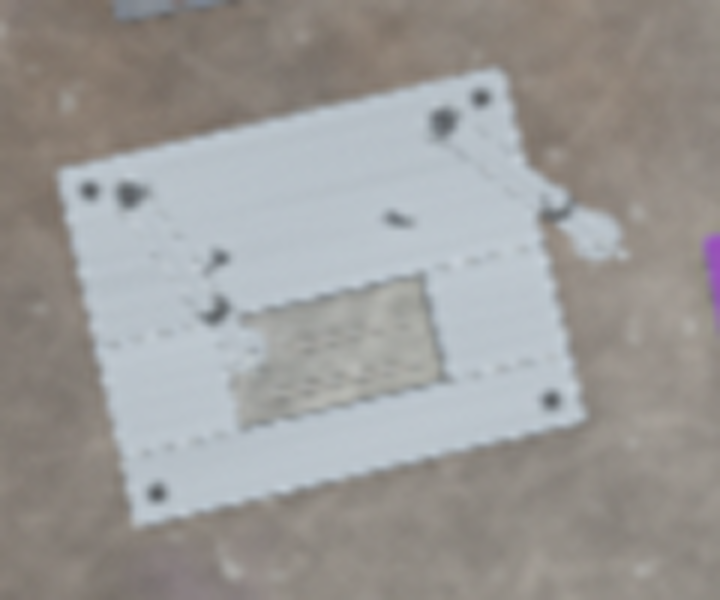

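View pics/sidec.png

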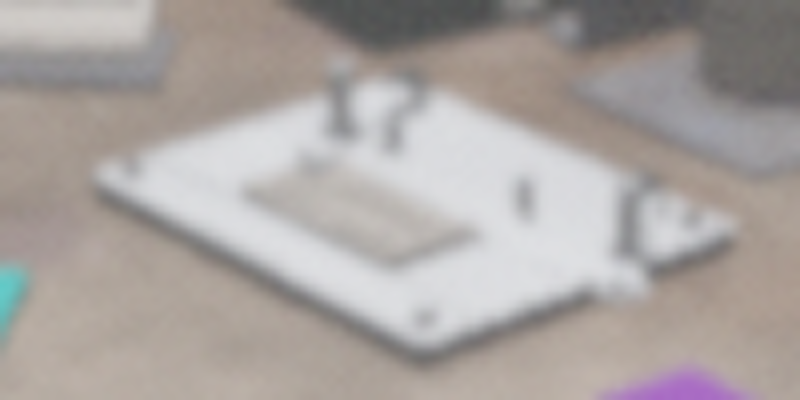

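The crop shows:
- Plate corners at (60,172), (503,68), (585,418) and (135,525).
- Right pivot at (443,122), with its clip swung out past the plate's right edge and its post near (557,207).
- Left pivot at (130,193), left post near (215,310), with the shoe on the coupon's left end.
- Stop pins at (397,217) on the right and (217,260) on the left.

The coupon is the tan one in the stage pocket.

```bash
cat > h.py <<'E'
import numpy as np
from bench import r
def ray(d,u,v,z):
    T=d["T"]; q=T[:3,:3]@np.array([(u-d["cx"])/d["fx"],-(v-d["cy"])/d["fy"],-1.]); return T[:3,3]+q*(z-T[2,3])/q[2]
def proj(d,p):
    q=d["T"][:3,:3].T@(np.asarray(p)-d["T"][:3,3]); return np.array([d["cx"]+d["fx"]*q[0]/-q[2], d["cy"]-d["fy"]*q[1]/-q[2]])
def fit(A,B): # B=R A+t
    a=A-A.mean(0);b=B-B.mean(0); th=np.arctan2((a[:,0]*b[:,1]-a[:,1]*b[:,0]).sum(),(a*b).sum())
    R=np.array([[np.cos(th),-np.sin(th)],[np.sin(th),np.cos(th)]]); return th,R,B.mean(0)-R@A.mean(0)
E
python3 - <<'E'
from h import *
import cv2,json
d=r.get_image("top"); D={n:r.get_image(n) for n in("side",)}
f=lambda u,v:((u+.5)/6-.5+190,(v+.5)/6-.5+150)
hsv=cv2.cvtColor(d["frame"],cv2.COLOR_RGB2HSV)
m=((hsv[...,1]<40)&(hsv[...,2]>150)).astype(np.uint8); m[:150]=0;m[250:]=0;m[:,:190]=0;m[:,310:]=0
m=cv2.morphologyEx(cv2.morphologyEx(m,cv2.MORPH_CLOSE,np.ones((9,9))),cv2.MORPH_OPEN,np.ones((15,15)))
c=max(cv2.findContours(m,0,1)[0],key=cv2.contourArea); print("rect",cv2.minAreaRect(c))
P=np.array([ray(d,*f(*p),.012)[:2] for p in [(60,172),(503,68),(585,418),(135,525)]])
A=np.array([[.105,.1],[.105,-.1],[-.055,-.1],[-.055,.1]])
th,R,t=fit(A,P); print("stage",th,t,"res mm",((A@R.T+t-P)*1e3).round(1).tolist())
S=lambda p:(R.T@(np.asarray(p)[:2]-t))
for n,p,z in[("Rpiv",(443,122),.03),("Lpiv",(130,193),.03),("Rpin",(397,217),.019),("Lpin",(217,260),.019),("Rpost mid",(557,207),.038),("Lpost mid",(215,310),.038),("Rend",(612,245),.023),("Lend",(250,350),.023)]:
    w=ray(d,*f(*p),z); print(n,w.round(4),"stage mm",(S(w)*1e3).round(1))
for s,n in((-1,"R"),(1,"L")):
  for a in (0,.5,.9,1.0,1.1,1.2,1.3):
    ang=0.437-a
    # inward lean: right clip toward +y
    dr=np.array([-np.cos(ang),-s*np.sin(ang)]); q=np.array([.085,.07*s])+.062*dr; w=R@q+t
    u=proj(d,[*w,.053]);b=proj(d,[*w,.023]); v=proj(D["side"],[*w,.053])
    print(n,a,w.round(4),"crop top",((u-[190,150])*6).round(),((b-[190,150])*6).round(),"sidecrop",((v-[210,190])*8).round())
json.dump([th,*t],open("stage.json","w"))
E
```

```text
rect ((255.87799072265625, 199.01907348632812), (68.85208129882812, 104.2970199584961), 81.11934661865234)
stage 0.2049287365206079 [0.56332066 0.03674154] res mm [[1.0, 0.7], [0.7, 0.3], [-1.3, -0.2], [-0.4, -0.9]]
Rpiv [ 0.6597 -0.014   0.03  ] stage mm [ 84.  -69.3]
Lpiv [0.6323 0.1218 0.03  ] stage mm [84.9 69.3]
Rpin [0.6203 0.0074 0.019 ] stage mm [ 49.8 -40.4]
Lpin [0.6035 0.086  0.019 ] stage mm [49.3 40.1]
Rpost mid [ 0.6205 -0.0623  0.038 ] stage mm [  35.8 -108.6]
Lpost mid [0.5799 0.0848 0.038 ] stage mm [26.1 43.7]
Rend [ 0.6052 -0.0857  0.023 ] stage mm [  16.1 -128.4]
Lend [0.5636 0.0718 0.023 ] stage mm [ 7.4 34.3]
R 0 [ 6.004e-01 -2.000e-04] crop top [408. 251.] [412. 258.] sidecrop [496. 131.]
R 0.5 [ 0.601  -0.0309] crop top [481. 248.] [483. 255.] sidecrop [539. 160.]
R 0.9 [ 0.6121 -0.0529] crop top [532. 220.] [533. 229.] sidecrop [595. 175.]
R 1.0 [ 0.6162 -0.0576] crop top [543. 210.] [544. 219.] sidecrop [611. 177.]
R 1.1 [ 0.6207 -0.0618] crop top [553. 200.] [553. 208.] sidecrop [627. 179.]
R 1.2 [ 0.6256 -0.0656] crop top [562. 188.] [562. 197.] sidecrop [644. 180.]
R 1.3 [ 0.6309 -0.0688] crop top [569. 175.] [569. 184.] sidecrop [661. 181.]
L 0 [0.5826 0.0855] crop top [206. 298.] [215. 304.] sidecrop [348.  65.]
L 0.5 [0.5709 0.1138] crop top [140. 327.] [150. 333.] sidecrop [288.  46.]
L 0.9 [0.5724 0.1384] crop top [ 81. 326.] [ 94. 331.] sidecrop [264.  26.]
L 1.0 [0.5742 0.1443] crop top [ 67. 321.] [ 80. 327.] sidecrop [261.  20.]
L 1.1 [0.5767 0.15  ] crop top [ 54. 316.] [ 67. 322.] sidecrop [260.  15.]
L 1.2 [0.5797 0.1554] crop top [ 41. 309.] [ 54. 315.] sidecrop [261.   9.]
L 1.3 [0.5832 0.1605] crop top [ 29. 301.] [ 42. 307.] sidecrop [263.   4.]
```

```bash
cat >> h.py <<'E'
import json
th,sx,sy=json.load(open("stage.json"))
def post(s,a,rad=.062):   # s=-1 right, +1 left; returns world xy and tangent-line yaw
    g=.437-a; q=np.array([.085,.07*s])+rad*np.array([-np.cos(g),-s*np.sin(g)])
    R=np.array([[np.cos(th),-np.sin(th)],[np.sin(th),np.cos(th)]]); return R@q+[sx,sy], th+s*g+np.pi/2
def frame():
    from scipy.spatial.transform import Rotation as Ro
    e=r.sense(); return e, Ro.from_quat(np.roll(e["ee_rot"],-1)).as_matrix()
def to(x,y,z,yaw,pr=True):
    e,M=frame(); d=M.T@(np.array([x,y,z])-e["ee_pos"])*100
    t=-(yaw-np.arctan2(M[1,1],M[0,1])); t=(t+np.pi/2)%np.pi-np.pi/2
    if pr: print("shift cm",d.round(2),"turn",round(t,3),"pos",e["ee_pos"].round(4),"F",e["force"].round(1),"t",round(e["time"],2))
    return d,t
E
python3 -c "
from h import *
p,w=post(-1,1.09);print(p,w);to(*p,.12,w)"
```

```text
[ 0.62023854 -0.06139882] 2.4287250633155044
shift cm [-59.73 -44.6   11.1 ] turn -1.247 pos [0.2367 0.5779 0.2305] F [ 0.5 -0.8  0.4] t 0.2
```

```bash
python3 -m crank '60 -60 -44.6 0 -0.6; 60 -60 -44.6 0 -0.6; 60 -60 -44.6 0 -0.6; 60 -60 -44.6 0 -0.6; 60 -60 -44.6 0 -0.6; 60 -60 -44.6 0 -0.6; 60 -60 -44.6 0 -0.6; 60 -60 -44.6 0 -0.6' 30; python3 -c "
from h import *
p,w=post(-1,1.09);to(*p,.12,w)"
```

```text
time: 1.0
ee_pos: [0.4393, 0.2426, 0.2314]
ee_rot: [0.0, -0.106, 0.994, 0.0]
force: [1.2, 0.0, 0.3]
gripper_width: 0.769
grasp_force: 0.0
shift cm [-11.31 -33.52  11.15] turn -0.646 pos [0.4393 0.2426 0.2314] F [1.2 0.  0.3] t 1.0
```

```bash
python3 -m crank '60 -11.3 -33.5 3 -0.65; 60 -11.3 -33.5 3 -0.65; 60 -11.3 -33.5 3 -0.65; 60 -11.3 -33.5 3 -0.65; 60 -11.3 -33.5 6 -0.65; 60 -11.3 -33.5 9 -0.65; 60 -11.3 -33.5 11 -0.65; 60 -11.3 -33.5 11 -0.65'; python3 - <<'E'
from h import *
import cv2
p,w=post(-1,1.09);to(*p,.034,w)
d=r.get_image("top");s=r.get_image("side")
u=proj(s,[*p,.053]).astype(int);print(u)
A=cv2.resize(d["frame"][140:240,220:340,::-1],(480,400),interpolation=2)
B=cv2.resize(s["frame"][u[1]-55:u[1]+25,u[0]-32:u[0]+32,::-1],(320,400),interpolation=2)
cv2.imwrite("pics/a1.png",np.hstack([A,B]))
E
```

```text
time: 1.8
ee_pos: [0.6221, -0.0506, 0.1206]
ee_rot: [-0.005, -0.406, 0.914, -0.009]
force: [0.3, -0.5, 0.1]
gripper_width: 0.765
grasp_force: 0.0
shift cm [ 0.78 -0.48  8.68] turn -0.021 pos [ 0.6221 -0.0506  0.1206] F [ 0.3 -0.5  0.1] t 1.8
[288 212]
```

View pics/a1.png

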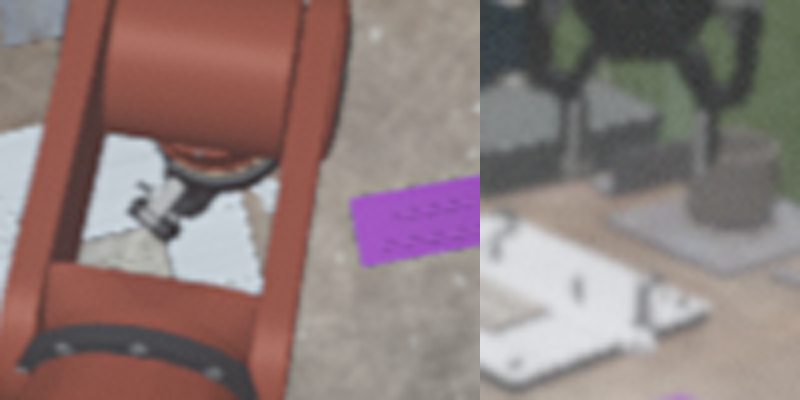

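The fingers are above the right post, straddling it. I'll descend part way and re-check once settled.

```bash
python3 -m crank '60 0 0 1 0; 60 0 0 2 0; 60 0 0 3 0; 60 0 0 4 0; 60 0 0 4 0; 60 0 0 4 0; 60 0 0 4 0; 60 0 0 4 0'; python3 -c "
from h import *
p,w=post(-1,1.09);to(*p,.034,w)"
```

```text
time: 2.7
ee_pos: [0.6217, -0.0485, 0.0821]
ee_rot: [-0.005, -0.408, 0.913, -0.009]
force: [0.4, 0.6, 0.5]
gripper_width: 0.766
grasp_force: 0.0
shift cm [ 0.98 -0.69  4.83] turn -0.017 pos [ 0.6217 -0.0485  0.0821] F [0.4 0.6 0.5] t 2.7
```

```bash
python3 -m crank '60 0.5 -0.35 0 0; 60 1 -0.7 0.5 0; 60 1 -0.7 1.5 0; 60 1 -0.7 2.5 0; 60 1 -0.7 3.5 0; 60 1 -0.7 4.8 0; 60 1 -0.7 4.8 0; 60 1 -0.7 4.8 0'; python3 -c "
from h import *
p,w=post(-1,1.09);to(*p,.034,w)"
```

```text
time: 3.5
ee_pos: [0.6194, -0.0582, 0.0324]
ee_rot: [-0.008, -0.405, 0.914, -0.01]
force: [0.0, -0.1, 0.7]
gripper_width: 0.765
grasp_force: 0.0
shift cm [ 0.18 -0.28 -0.15] turn -0.023 pos [ 0.6194 -0.0582  0.0324] F [ 0.  -0.1  0.7] t 3.5
```

```bash
python3 -m crank '60 0.2 -0.3 0 -0.02; 120 0.2 -0.3 0 -0.02; 160 0.2 -0.3 0 -0.02; 205 0.2 -0.3 0 -0.02; 205 0.2 -0.3 0 -0.02; 205 0.2 -0.3 0 -0.02; 205 0.2 -0.3 0 -0.02; 205 0.2 -0.3 0 -0.02'; python3 -c "
from h import *
p,w=post(-1,1.09);to(*p,.032,w)"
```

```text
time: 4.3
ee_pos: [0.6217, -0.0577, 0.0333]
ee_rot: [-0.01, -0.411, 0.912, -0.015]
force: [0.4, 0.3, 0.8]
gripper_width: 0.196
grasp_force: 0.1
shift cm [ 0.37 -0.13  0.15] turn -0.011 pos [ 0.6217 -0.0577  0.0333] F [0.4 0.3 0.8] t 4.3
```

```bash
python3 -m crank '205 0.1 0.6 0 0.1; 205 0.1 1.2 0 0.2; 205 0.1 1.8 0 0.3; 205 -0.1 2.4 0 0.4; 205 -0.4 3.0 0 0.5; 205 -0.75 3.5 0 0.6; 205 -0.75 3.5 0 0.6; 205 -0.75 3.5 0 0.6'; python3 -c "
from h import *
p,w=post(-1,.49);to(*p,.032,w);p,w=post(-1,.3);to(*p,.032,w)
e,M=frame();print(M.round(3),M.T@e['force'])"
```

```text
time: 5.1
ee_pos: [0.6003, -0.0288, 0.0324]
ee_rot: [-0.005, -0.124, 0.992, -0.017]
force: [-0.0, 0.9, 0.1]
gripper_width: 0.195
grasp_force: 0.0
shift cm [-0.01 -0.15  0.04] turn -0.008 pos [ 0.6003 -0.0288  0.0324] F [-0.   0.9  0.1] t 5.1
shift cm [-0.11  1.02  0.  ] turn 0.182 pos [ 0.6003 -0.0288  0.0324] F [-0.   0.9  0.1] t 5.1
[[-0.969 -0.247 -0.006]
 [-0.246  0.969 -0.035]
 [ 0.014 -0.032 -0.999]] [-0.21907958  0.90284098 -0.14162533]
```

```bash
python3 - <<'E'
from h import *
import cv2
s=r.get_image("side"); d=r.get_image("top")
B=cv2.resize(s["frame"][170:245,215:315,::-1],(800,600),interpolation=2)
cv2.imwrite("pics/a2.png",B)
for a in(.45,.49,.55,1.09): print(a,((proj(s,[*post(-1,a)[0],.053])-[215,170])*8).round())
E
```

```text
0.45 [493. 317.]
0.49 [497. 319.]
0.55 [505. 322.]
1.09 [586. 339.]
```

View pics/a2.png

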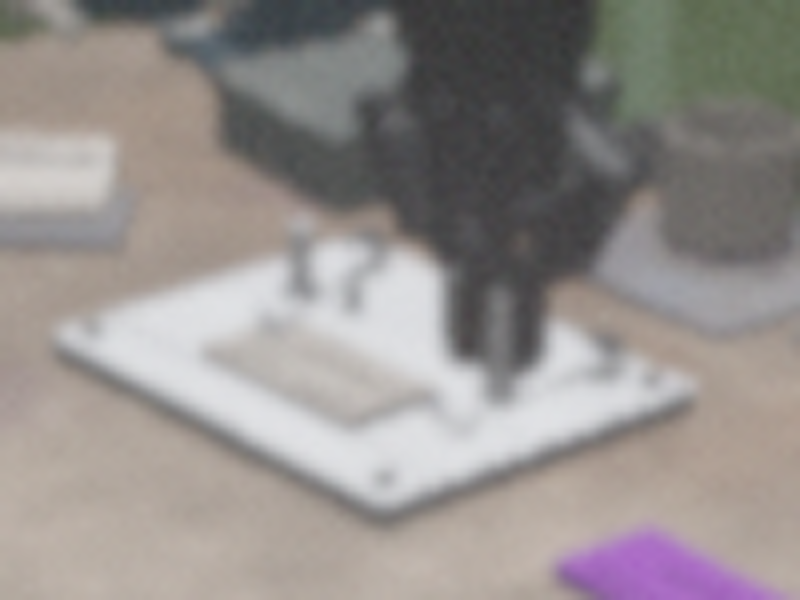

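The post at (500,330) is between the fingers and the leaf's end at (460,412) is nearing the coupon's edge. I'll continue over the edge.

```bash
python3 -m crank '205 0 0.37 0 0.06; 205 -0.05 0.74 0 0.12; 205 -0.1 1.1 0 0.18; 205 -0.18 1.47 0 0.24; 205 -0.28 1.83 0 0.3; 205 -0.4 2.18 0 0.36; 205 -0.4 2.18 0 0.36; 205 -0.4 2.18 0 0.36'; python3 -c "
from h import *
p,w=post(-1,.11);to(*p,.032,w);p,w=post(-1,.0);to(*p,.032,w)
e,M=frame();print((M.T@e['force']).round(2))"
```

```text
time: 6.0
ee_pos: [0.5992, -0.0072, 0.0319]
ee_rot: [-0.002, 0.056, 0.998, -0.018]
force: [0.5, -1.6, 1.7]
gripper_width: 0.197
grasp_force: 0.9
shift cm [-0.    0.03 -0.02] turn 0.011 pos [ 0.5992 -0.0072  0.0319] F [ 0.5 -1.6  1.7] t 6.0
shift cm [-0.05  0.71 -0.04] turn 0.121 pos [ 0.5992 -0.0072  0.0319] F [ 0.5 -1.6  1.7] t 6.0
[-0.68 -1.55 -1.68]
```

```bash
python3 -m crank '205 0 0.1 0 0.02; 205 0 0.2 0 0.04; 205 -0.02 0.3 0 0.05; 205 -0.03 0.4 0 0.06; 205 -0.04 0.5 0 0.08; 205 -0.05 0.55 0 0.1; 205 -0.05 0.55 0 0.1; 205 -0.05 0.55 0 0.1'; python3 -c "
from h import *
p,w=post(-1,.0);to(*p,.032,w)
e,M=frame();print((M.T@e['force']).round(2),e['grasp_force'])"
```

```text
time: 6.8
ee_pos: [0.6003, -0.004, 0.0324]
ee_rot: [-0.001, 0.106, 0.994, -0.02]
force: [-2.2, -7.6, 4.3]
gripper_width: 0.195
grasp_force: 4.4
shift cm [0.07 0.37 0.02] turn 0.02 pos [ 0.6003 -0.004   0.0324] F [-2.2 -7.6  4.3] t 6.8
[ 0.51 -8.01 -4.  ] 4.422859400510788
```

```bash
python3 -m crank '205 0 0.02 0 0; 205 0 0.04 0 0; 205 0 0.06 0 0; 205 0 0.08 0 0; 205 0 0.1 0 0; 205 0 0.1 0 0; 205 0 0.1 0 0; 205 0 0.1 0 0'; python3 -c "
from h import *
p,w=post(-1,.0);to(*p,.032,w)
e,M=frame();print((M.T@e['force']).round(2),e['grasp_force'])"
```

```text
time: 7.6
ee_pos: [0.6004, -0.0034, 0.0325]
ee_rot: [-0.001, 0.106, 0.994, -0.02]
force: [-3.5, -10.0, 5.5]
gripper_width: 0.193
grasp_force: 5.0
shift cm [0.06 0.31 0.03] turn 0.02 pos [ 0.6004 -0.0034  0.0325] F [ -3.5 -10.    5.5] t 7.6
[  1.35 -10.71  -5.07] 4.953934550285339
```

```bash
python3 - <<'E'
from h import *
import cv2
s=r.get_image("side"); d=r.get_image("top")
B=cv2.resize(s["frame"][195:235,235:297,::-1],(496,320),interpolation=2)
A=cv2.resize(d["frame"][180:220,240:275,::-1],(280,320),interpolation=2)
cv2.imwrite("pics/a3.png",np.hstack([B,A]))
for a in(-.06,0,.05,.1,.15,.2): print(a,"post",((proj(s,[*post(-1,a)[0],.053])-[235,195])*8).round(),"base",((proj(s,[*post(-1,a)[0],.023])-[235,195])*8).round(),"end",((proj(s,[*post(-1,a,.083)[0],.023])-[235,195])*8).round(),"top end",((proj(d,[*post(-1,a,.083)[0],.023])-[240,180])*8).round()+[496,0])
E
```

```text
-0.06 post [293.  88.] base [292. 160.] end [238. 164.] top end [617. 164.]
0 post [296.  91.] base [295. 164.] end [242. 169.] top end [632. 168.]
0.05 post [299.  94.] base [297. 167.] end [245. 174.] top end [645. 170.]
0.1 post [301.  98.] base [300. 170.] end [249. 178.] top end [657. 172.]
0.15 post [305. 101.] base [303. 173.] end [253. 182.] top end [670. 173.]
0.2 post [309. 103.] base [307. 176.] end [258. 186.] top end [683. 173.]
```

View pics/a3.png

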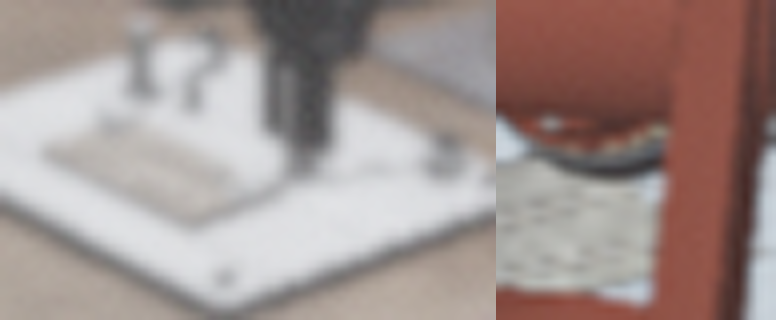

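The post's base at about (303,172) puts the clip near 0.13 rad, still on the ramp and not yet at the pin. The wrist is also pressing the post down by 5 N, so I'll raise the tool slightly and push on gently.

```bash
python3 -m crank '205 0 0 -0.05 0; 205 0 0 -0.1 0; 205 0 0 -0.15 0; 205 0 0.02 -0.2 0; 205 0 0.04 -0.2 0; 205 0 0.06 -0.2 0; 205 0 0.06 -0.2 0; 205 0 0.06 -0.2 0'; python3 -c "
from h import *
p,w=post(-1,.0);to(*p,.032,w)
e,M=frame();print((M.T@e['force']).round(2),e['grasp_force'])"
```

```text
time: 8.5
ee_pos: [0.6, 0.0005, 0.0331]
ee_rot: [-0.001, 0.106, 0.994, -0.017]
force: [-0.8, -2.6, -1.8]
gripper_width: 0.196
grasp_force: 1.1
shift cm [-0.06 -0.06  0.11] turn 0.019 pos [6.00e-01 5.00e-04 3.31e-02] F [-0.8 -2.6 -1.8] t 8.5
[ 0.22 -2.69  1.9 ] 1.0763384029269218
```

Over the edge; the force has dropped to 2.7 N. Now I feel for the pin.

```bash
python3 -m crank '205 0 0.02 0.05 0; 205 0 0.04 0.05 0; 205 0 0.06 0.05 0; 205 0 0.08 0.05 0; 205 0 0.1 0.05 0; 205 0 0.12 0.05 0; 205 0 0.15 0.05 0.02; 205 0 0.15 0.05 0.02'; python3 -c "
from h import *
p,w=post(-1,.0);to(*p,.032,w)
e,M=frame();print((M.T@e['force']).round(2),e['grasp_force'])"
```

```text
time: 9.3
ee_pos: [0.6005, 0.0018, 0.0328]
ee_rot: [-0.001, 0.117, 0.993, -0.018]
force: [-3.1, -3.5, 1.6]
gripper_width: 0.194
grasp_force: 1.9
shift cm [-0.04 -0.2   0.09] turn -0.002 pos [0.6005 0.0018 0.0328] F [-3.1 -3.5  1.6] t 9.3
[ 2.23 -4.16 -1.44] 1.8804562836885452
```

```bash
python3 -m crank '205 0 0.02 0 0; 205 0 0.04 0 0; 205 0 0.06 0 0; 205 0 0.08 0 0; 205 0 0.1 0 0; 205 0 0.12 0 0; 205 0 0.15 0 0.02; 205 0 0.15 0 0.02'; python3 -c "
from h import *
p,w=post(-1,.0);to(*p,.032,w)
e,M=frame();print((M.T@e['force']).round(2),e['grasp_force'])"
```

```text
time: 10.1
ee_pos: [0.6011, 0.0033, 0.0327]
ee_rot: [-0.001, 0.126, 0.992, -0.017]
force: [-2.3, -3.5, 0.9]
gripper_width: 0.2
grasp_force: 1.8
shift cm [-0.02 -0.36  0.09] turn -0.022 pos [0.6011 0.0033 0.0327] F [-2.3 -3.5  0.9] t 10.1
[ 1.34 -3.96 -0.76] 1.7881450429558754
```

```bash
python3 -m crank '205 0 0.02 0 0; 205 0 0.04 0 0; 205 0 0.06 0 0; 205 0 0.08 0 0; 205 0 0.1 0 0; 205 0 0.12 0 0; 205 0.01 0.15 0 0.02; 205 0.01 0.15 0 0.02'; python3 -c "
from h import *
p,w=post(-1,.0);to(*p,.032,w)
e,M=frame();print((M.T@e['force']).round(2),e['grasp_force'])"
```

```text
time: 10.9
ee_pos: [0.6015, 0.0048, 0.0328]
ee_rot: [-0.0, 0.136, 0.991, -0.017]
force: [-1.8, -3.5, 2.2]
gripper_width: 0.197
grasp_force: 1.7
shift cm [-0.03 -0.51  0.09] turn -0.042 pos [0.6015 0.0048 0.0328] F [-1.8 -3.5  2.2] t 10.9
[ 0.8  -3.89 -2.06] 1.6720984876155853
```

```bash
python3 -m crank '205 0 0.02 0 0; 205 0 0.04 0 0; 205 0 0.06 0 0; 205 0 0.08 0 0; 205 0 0.1 0 0; 205 0 0.12 0 0; 205 0 0.15 0 0.02; 205 0 0.15 0 0.02'; python3 -c "
from h import *
p,w=post(-1,.0);to(*p,.032,w)
e,M=frame();print((M.T@e['force']).round(2),e['grasp_force'])"
```

```text
time: 11.7
ee_pos: [0.6019, 0.0062, 0.0327]
ee_rot: [-0.0, 0.146, 0.989, -0.017]
force: [-1.9, -3.0, 1.2]
gripper_width: 0.193
grasp_force: 1.7
shift cm [-0.05 -0.66  0.1 ] turn -0.062 pos [0.6019 0.0062 0.0327] F [-1.9 -3.   1.2] t 11.7
[ 0.92 -3.47 -1.08] 1.7045414820313454
```

```bash
python3 -m crank '205 0 0.02 0 0; 205 0 0.04 0 0; 205 0 0.06 0 0; 205 0 0.08 0 0; 205 0 0.1 0 0; 205 0 0.12 0 0; 205 0 0.15 0 0.02; 205 0 0.15 0 0.02'; python3 -c "
from h import *
p,w=post(-1,.0);to(*p,.032,w)
e,M=frame();print((M.T@e['force']).round(2),e['grasp_force'])"
```

```text
time: 12.5
ee_pos: [0.6023, 0.0076, 0.0327]
ee_rot: [0.0, 0.156, 0.988, -0.017]
force: [-1.6, -3.1, 1.6]
gripper_width: 0.195
grasp_force: 1.9
shift cm [-0.06 -0.8   0.1 ] turn -0.082 pos [0.6023 0.0076 0.0327] F [-1.6 -3.1  1.6] t 12.5
[ 0.56 -3.47 -1.51] 1.8784142285585403
```

```bash
python3 -m crank '205 0 0.02 0 0; 205 0 0.04 0 0; 205 0 0.06 0 0; 205 0 0.08 0 0; 205 0 0.1 0 0; 205 0 0.12 0 0; 205 0 0.15 0 0.02; 205 0 0.15 0 0.02'; python3 -c "
from h import *
p,w=post(-1,.0);to(*p,.032,w)
e,M=frame();print((M.T@e['force']).round(2),e['grasp_force'])"
```

```text
time: 13.3
ee_pos: [0.6028, 0.009, 0.0327]
ee_rot: [0.0, 0.166, 0.986, -0.017]
force: [-1.4, -2.8, 2.8]
gripper_width: 0.195
grasp_force: 2.0
shift cm [-0.08 -0.95  0.1 ] turn -0.102 pos [0.6028 0.009  0.0327] F [-1.4 -2.8  2.8] t 13.3
[ 0.42 -3.16 -2.65] 2.0145924389362335
```

```bash
python3 -m crank '205 0 0.02 0 0; 205 0 0.04 0 0; 205 0 0.06 0 0; 205 0 0.08 0 0; 205 0 0.1 0 0; 205 0 0.12 0 0; 205 0 0.15 0 0.02; 205 0 0.15 0 0.02'; python3 -c "
from h import *
p,w=post(-1,.0);to(*p,.032,w)
e,M=frame();print((M.T@e['force']).round(2),e['grasp_force'])"
```

```text
time: 14.1
ee_pos: [0.6031, 0.0096, 0.0326]
ee_rot: [0.0, 0.176, 0.984, -0.018]
force: [-2.6, -6.3, 3.4]
gripper_width: 0.199
grasp_force: 3.3
shift cm [-0.09 -1.01  0.1 ] turn -0.121 pos [0.6031 0.0096 0.0326] F [-2.6 -6.3  3.4] t 14.1
[ 0.28 -6.89 -3.11] 3.254992514848709
```

The pin is felt: the motion stopped and the force rose to 6.9 N. I'll press about 1.1 mm more and hold.

```bash
python3 -m crank '205 0 0.05 0 0; 205 0 0.1 0 0; 205 0 0.12 0 0; 205 0 0.12 0 0; 205 0 0.12 0 0; 205 0 0.12 0 0; 205 0 0.12 0 0; 205 0 0.12 0 0'; python3 -c "
from h import *
p,w=post(-1,.0);to(*p,.032,w)
e,M=frame();print((M.T@e['force']).round(2),e['grasp_force'])"
```

```text
time: 14.9
ee_pos: [0.6032, 0.01, 0.0326]
ee_rot: [-0.0, 0.175, 0.984, -0.019]
force: [-3.1, -8.1, 3.9]
gripper_width: 0.194
grasp_force: 4.4
shift cm [-0.09 -1.05  0.1 ] turn -0.12 pos [0.6032 0.01   0.0326] F [-3.1 -8.1  3.9] t 14.9
[ 0.1  -8.8  -3.62] 4.392898678779602
```

```bash
python3 -m crank '205 0 0.05 0 0; 205 0 0.1 0 0; 205 0 0.12 0 0; 205 0 0.12 0 0; 205 0 0.12 0 0; 205 0 0.12 0 0; 205 0 0.12 0 0; 205 0 0.12 0 0'; python3 -c "
from h import *
p,w=post(-1,.0);to(*p,.032,w)
e,M=frame();print((M.T@e['force']).round(2),e['grasp_force'])"
```

```text
time: 15.7
ee_pos: [0.6032, 0.0103, 0.0326]
ee_rot: [-0.0, 0.175, 0.984, -0.02]
force: [-4.2, -9.9, 4.8]
gripper_width: 0.196
grasp_force: 5.6
shift cm [-0.1  -1.08  0.1 ] turn -0.12 pos [0.6032 0.0103 0.0326] F [-4.2 -9.9  4.8] t 15.7
[  0.52 -10.94  -4.39] 5.590279251337051
```

```bash
python3 -m crank '205 0 0 0 0; 205 0 0 0 0; 205 0 0 0 0; 205 0 0 0 0; 205 0 -0.2 0 0; 205 0 -0.4 0 0; 205 0 -0.55 0 0; 205 0 -0.55 0 0'; python3 -c "
from h import *
p,w=post(-1,.0);to(*p,.032,w)
e,M=frame();print((M.T@e['force']).round(2),e['grasp_force'])"
```

```text
time: 16.5
ee_pos: [0.6021, 0.0083, 0.0324]
ee_rot: [0.0, 0.176, 0.984, -0.017]
force: [0.3, -0.5, -0.5]
gripper_width: 0.194
grasp_force: 0.0
shift cm [-0.14 -0.86  0.07] turn -0.121 pos [0.6021 0.0083 0.0324] F [ 0.3 -0.5 -0.5] t 16.5
[-0.39 -0.32  0.5 ] 0.0
```

Free of the post. I'll lift and go to the left post.

```bash
python3 -m crank '205 0 -0.1 -1 0; 205 0 -0.1 -2 0; 205 0 -0.1 -3.5 0; 205 0 -0.1 -5 0; 205 0 -0.1 -6.5 0; 60 0 -0.1 -7 0; 60 0 -0.1 -7 0; 60 0 -0.1 -7 0'; python3 -c "
from h import *
p,w=post(1,.02);to(*p,.09,w)
e,M=frame();print((M.T@e['force']).round(2),M.round(2))"
```

```text
time: 17.3
ee_pos: [0.6018, 0.009, 0.1025]
ee_rot: [0.0, 0.176, 0.984, -0.018]
force: [-0.7, -0.3, -0.3]
gripper_width: 0.699
grasp_force: 0.0
shift cm [4.55 6.62 0.99] turn -0.975 pos [0.6018 0.009  0.1025] F [-0.7 -0.3 -0.3] t 17.3
[ 0.54 -0.47  0.34] [[-0.94  0.35 -0.01]
 [ 0.35  0.94 -0.03]
 [-0.01 -0.03 -1.  ]]
```

```bash
python3 -m crank '60 1.5 2.5 0 -0.14; 60 3 5 0 -0.28; 60 4.5 6.6 0 -0.42; 60 4.5 6.6 0 -0.56; 60 4.5 6.6 0 -0.7; 60 4.5 6.6 0 -0.84; 60 4.5 6.6 0 -0.98; 60 4.5 6.6 0 -0.98'; python3 - <<'E'
from h import *
import cv2
p,w=post(1,.02);to(*p,.034,w)
s=r.get_image("side")
cv2.imwrite("pics/a4.png",cv2.resize(s["frame"][180:240,215:305,::-1],(800,533),interpolation=2))
f=800/90
for a in(-.12,-.08,0): print(a,((proj(s,[*post(-1,a)[0],.053])-[215,180])*f).round(),((proj(s,[*post(-1,a)[0],.023])-[215,180])*f).round())
print("L",((proj(s,[*p,.053])-[215,180])*f).round())
E
```

```text
time: 18.1
ee_pos: [0.5817, 0.0864, 0.0988]
ee_rot: [-0.009, -0.308, 0.951, -0.015]
force: [0.2, 0.4, 0.1]
gripper_width: 0.764
grasp_force: 0.0
shift cm [-0.2   0.14  6.47] turn 0.005 pos [0.5817 0.0864 0.0988] F [0.2 0.4 0.1] t 18.1
-0.12 [502. 227.] [500. 307.]
-0.08 [503. 229.] [501. 310.]
0 [507. 235.] [505. 315.]
L [339. 160.]
```

View pics/a4.png

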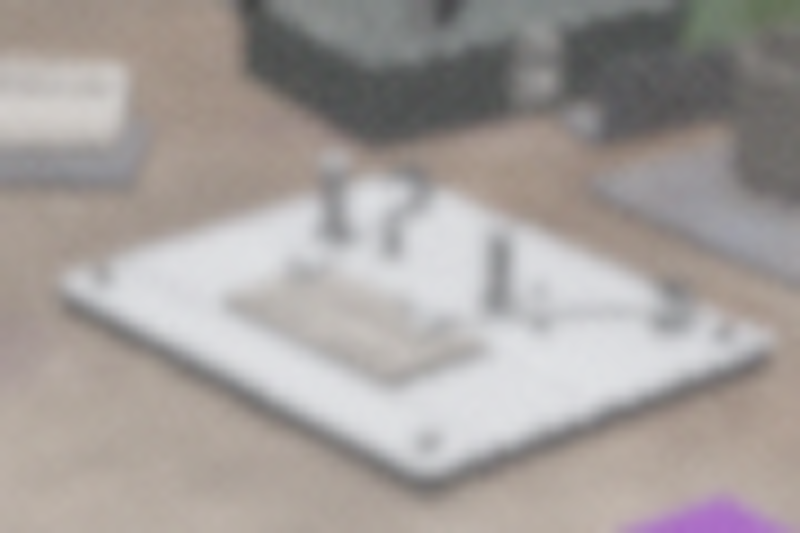

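The right clip now lies on the coupon, with its post at (500,240–305), shoe at (435,322) and strip against the pin at (542,305). The left post top at (335,160) is where predicted, so I'll descend over it.

```bash
python3 -m crank '60 -0.2 0.15 1 0; 60 -0.2 0.15 2.5 0; 60 -0.2 0.15 4 0; 60 -0.2 0.15 5.5 0; 60 -0.2 0.15 6.5 0; 205 -0.2 0.15 6.5 0; 205 -0.2 0.15 6.5 0; 205 -0.2 0.15 6.5 0'; python3 -c "
from h import *
p,w=post(1,.02);to(*p,.034,w)
e,M=frame();print((M.T@e['force']).round(2),e['grasp_force'],M.round(2)[:2])"
```

```text
time: 18.95
ee_pos: [0.5839, 0.0866, 0.0358]
ee_rot: [-0.007, -0.308, 0.951, -0.016]
force: [-0.2, 0.7, -0.4]
gripper_width: 0.262
grasp_force: 0.0
shift cm [0.17 0.11 0.18] turn 0.005 pos [0.5839 0.0866 0.0358] F [-0.2  0.7 -0.4] t 18.95
[-0.3   0.7   0.37] 0.0 [[-0.81 -0.59 -0.  ]
 [-0.59  0.81 -0.03]]
```

```bash
python3 -m crank '205 0.1 0.5 0 0.08; 205 0.1 1 0 0.16; 205 0 1.5 0 0.24; 205 -0.15 1.95 0 0.32; 205 -0.3 2.4 0 0.4; 205 -0.5 2.85 0 0.48; 205 -0.75 3.3 0 0.56; 205 -1.05 3.7 0 0.64'; python3 -c "
from h import *
p,w=post(1,.66);to(*p,.034,w)
p,w=post(1,1.1);to(*p,.034,w)
e,M=frame();print((M.T@e['force']).round(2),e['grasp_force'])"
```

```text
time: 19.75
ee_pos: [0.5705, 0.1225, 0.0351]
ee_rot: [-0.002, 0.008, 1.0, -0.018]
force: [-1.6, -0.8, 0.8]
gripper_width: 0.198
grasp_force: 0.7
shift cm [0.02 0.13 0.11] turn 0.002 pos [0.5705 0.1225 0.0351] F [-1.6 -0.8  0.8] t 19.75
shift cm [-0.57  2.76  0.01] turn 0.442 pos [0.5705 0.1225 0.0351] F [-1.6 -0.8  0.8] t 19.75
[ 1.56 -0.84 -0.75] 0.7106784917414188
```

Now on to about 1.05, then back off to the middle of the gap.

```bash
python3 -m crank '205 -0.03 0.6 0 0.1; 205 -0.12 1.2 0 0.2; 205 -0.28 1.8 0 0.3; 205 -0.5 2.4 0 0.4; 205 -0.6 2.75 0 0.45; 205 -0.6 2.75 0 0.45; 205 -0.55 2.5 0 0.45; 205 -0.55 2.45 0 0.45'; python3 -c "
from h import *
p,w=post(1,1.05);to(*p,.034,w)
e,M=frame();print((M.T@e['force']).round(2),e['grasp_force'])"
```

```text
time: 20.55
ee_pos: [0.5758, 0.1468, 0.0333]
ee_rot: [0.001, 0.229, 0.973, -0.017]
force: [-0.6, -0.4, -0.2]
gripper_width: 0.195
grasp_force: 0.0
shift cm [ 0.06  0.02 -0.07] turn -0.055 pos [0.5758 0.1468 0.0333] F [-0.6 -0.4 -0.2] t 20.55
[ 0.34 -0.62  0.26] 0.0
```

```bash
python3 -m crank '205 0 -0.05 0 0; 205 0 -0.05 -1 0; 205 0 -0.05 -2.5 0; 205 0 -0.05 -4.5 0; 205 0 -0.05 -7 0; 205 0 -0.05 -10 0; 205 0 -0.05 -14 0; 205 0 -0.05 -18 0'; python3 -c "
from h import *
to(.35,.45,.25,1.5)"
```

```text
time: 21.35
ee_pos: [0.5763, 0.1529, 0.2156]
ee_rot: [0.002, 0.229, 0.973, -0.017]
force: [0.4, -0.0, 0.1]
gripper_width: 0.198
grasp_force: 0.0
shift cm [33.47 16.35 -4.36] turn -0.392 pos [0.5763 0.1529 0.2156] F [ 0.4 -0.   0.1] t 21.35
```

```bash
python3 -m crank '205 33 16 -3 0; 205 33 16 -3 0; 205 33 16 -3 0; 205 33 16 -3 0; 205 33 16 -3 0; 205 33 16 -3 0; 205 33 16 -3 0; 205 33 16 -3 0'; python3 - <<'E'
from h import *
import cv2
d=r.get_image("top"); s=r.get_image("side")
A=cv2.resize(d["frame"][150:250,190:310,::-1],(480,400),interpolation=2)
B=cv2.resize(s["frame"][180:240,215:295,::-1],(320,240),interpolation=2)
cv2.imwrite("pics/a5.png",np.hstack([A,np.vstack([B,np.zeros((160,320,3),np.uint8)])]))
for sd,aa in((-1,(-.1,0)),(1,(.9,1.0,1.1))):
  for a in aa: print(sd,a,((proj(d,[*post(sd,a)[0],.053])-[190,150])*4).round(),((proj(d,[*post(sd,a)[0],.023])-[190,150])*4).round())
print(r.sense()["qvel"].round(3))
E
```

```text
time: 22.15
ee_pos: [0.35, 0.4478, 0.2364]
ee_rot: [0.001, 0.227, 0.974, -0.016]
force: [0.8, -0.5, 1.0]
gripper_width: 0.194
grasp_force: 0.0
-1 -0.1 [263. 165.] [266. 170.]
-1 0 [272. 167.] [275. 172.]
1 0.9 [ 54. 217.] [ 62. 221.]
1 1.0 [ 45. 214.] [ 53. 218.]
1 1.1 [ 36. 211.] [ 45. 215.]
[-0.058  0.001  0.016 -0.039 -0.004 -0.024]
```

View pics/a5.png

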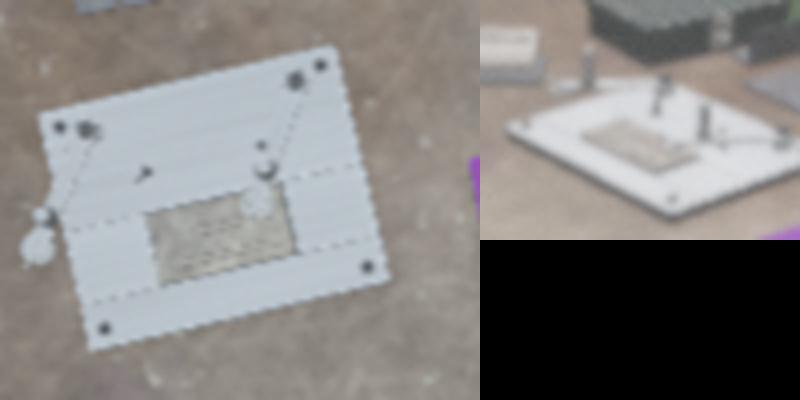

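The right clip's post at (265,165) is at about −0.1 rad against its pin at (261,146), and its shoe at (258,200) is on the coupon. The left clip's post at (45,214) is at about 1.0 rad, well clear. The coupon is seated and the robot is touching nothing.

```bash
python3 -c "
from bench import r
print(r.hand_in())"
```

```text
the job is handed in; nothing more can be done
None
```

The job is handed in after about 22 s of robot time: the right clip was pressed on its stop pin with an estimated 7 to 13 N for over half a second, and the left clip is swung to about 1.0 rad with the coupon seated in the last pictures.

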